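# Put the grooming bench in order

## Task

Put away what lies on the grooming bench: the slicker brush (pins up) and the comb go flat in the wooden tray, one to each bay, the chew ring and the chew bone go inside the clear tub, and the balm tin goes on the floor of the round clay dish. Keep the tin upright all the way, and leave the spray bottle and the jar where they stand.

Things in the scene. Friction and masses are not known exactly. Their poses are not given: they have to be found in the camera images.
- tray: Shallow open tray of pale wood, 170 (own x) by 178 (own y) mm outside, walls 5 mm thick and 16 mm high, floor 4 mm thick. A dark wood divider 4 mm thick, its top 14 mm above the bench, runs along own y through the middle and leaves two equal bays, each 78 mm wide and 168 mm long, centred 41 mm to either side of the middle (own x +41 and -41 mm). Origin: centre of the underside, at bench height; z up. Fixed to the bench.
- tub: Empty clear plastic tub with a white rim line, square, 160 by 160 mm outside, 60 mm high (63 mm with the rim line), walls and floor 4 mm thick, open at the top. Origin: centre of the underside; own x and y square to the walls; z up. Fixed to the bench.
- dish: Low round terracotta (clay) dish, 128 mm across at the rim and 116 mm at the foot, 16 mm high, floor 4 mm thick, wall 3 mm. Origin: centre of the underside; z up. Fixed to the bench.
- brush: White plastic slicker brush lying on its back, pins up, 140 mm long along own x. Handle: from x = -70 to +8 mm, 22 mm wide, 16 mm high. Head: from x = +8 to +70 mm, 46 mm wide, back 12 mm thick, steel pins on a dark pad up to 22 mm high. Good to grip across the handle (along own y) at x = -15 mm. Origin: middle of its length on the underside; z up. About 110 g.
- comb: Stainless (grey metal) grooming comb lying flat, 140 mm long along own x, 24 mm wide over spine and teeth (own y = -12 to +12 mm). Spine along the +y edge, 8 mm wide and 8 mm thick; teeth point to -y, 5 mm thick. Origin: centre of its footprint on the underside; z up. About 70 g.
- chew_ring: Teal rubber chew ring lying flat, outside diameter 66 mm, hole 34 mm, 20 mm thick. Origin: centre of its underside; z is the ring's axis. About 70 g.
- bone: Flat chew bone of dark rubber, 96 mm long along own x, 22 mm thick; the bar in the middle is 24 mm wide (own y) and bare from x = -20 to +20 mm, the rounded double ends are 54 mm wide. Origin: centre of its underside; z up. About 90 g.
- tin: Round plain aluminium tin of paw balm standing upright, 53 mm in diameter, 30 mm high. Origin: centre of its underside; z up. About 80 g.
- spray: Bystander: white spray bottle with a grey head, 60 mm in diameter, 153 mm high, standing on the bench; to be left alone. Origin: centre of its underside.
- jar: Bystander: glass jar with a steel cap, 72 mm in diameter, 85 mm high, standing on the bench; to be left alone. Origin: centre of its underside.
There are look-alikes about, which are no part of the job. Several things look just like the bone: the one meant starts farthest from the robot's base.

How it is judged:
By the outcome, as a careful person would: the job done as asked, in the order asked, and still so for the second after the job is handed in, with the robot touching nothing.
It also fails if it takes over 122 s, if anything falls off the work surface, if the arm or the gripper's body presses on something with over 40 N, if the wrist force passes 120 N, or if a joint passes its speed limit or range.

## Robot

A 7-joint arm with a two-finger parallel gripper is mounted at the origin on the work surface. World frame = base frame: x ahead of the robot, y to its left, z up, the work surface at z = 0. Lengths are in m, angles in rad, forces in N, time in s.
With the tool pointing down it reaches from about 0.4 to 0.875 m from the base axis. Payload 6.5 kg.
Tool frame: the origin (TCP) lies at the very end of the fingers, on their centre line; the grasp point (between the pads) lies 19 mm behind it; x points along the fingers, z is the direction in which the jaws open and shut, and the axes are right-handed (so a half turn about x gives the same grasp; the last joint's range is limited). The gripper opens to 88 mm and grips with 3 to 60 N. Pads are 18 mm wide; open, the fingers measure 123 mm over their backs; the gripper's body (75 mm by 187 mm) begins 45 mm behind the grasp point.
Start: joints at [-1.29, 0.536, -0.004, 1.538, 0.003, 1.067, -0.071], TCP at [0.221, 0.611, 0.239] pointing down, gripper open.
Joint ranges: [-2.7, 2.7], [-0.37, 2.16], [-1.27, 1.26], [0.24, 2.4], [-1.31, 4.45], [0.19, 1.91], [-2.76, 2.76]. Speed limits (rad/s): [2.39, 2.39, 3.14, 3.14, 3.14, 3.14, 3.14].

## Interface

Orientations are given as a 3x3 rotation matrix whose columns are the frame's x, y, z axes.
In Python, from cell import bot gives the robot as it stands.
- The arm moves only by the tool drive_tool, never from a script. Its argument "rows" is a list of rows, each a list of 4 numbers: the shift along the tool's x, y, z in mm, then the turn about the tool's x in degrees. In form: [[x, y, z, roll], ...]. A call has 1 to 8 rows; each row shifts and turns the pose as measured when the row begins, along the tool's axes as they then stand; what a row does not reach is not made up. A row lasts 1/8 s, in which the tool goes at most 62.5 mm and 10.7 degrees, less where a joint would pass 70% of its speed; a pose out of reach is approached as far as the arm can. A call is refused whole if a number of a shift passes 62.5 or a number of a turn 10.7, either way. A call with a gripper value outside its range is refused whole. "jaw" is the opening, from 0 (shut) to 1 (fully open), set as the call begins (left out, the last holds). The fingers move at their own pace and stop on an object; "force" is the grip in N (left out, the last holds). Time passes only in rows, so rows that do not move let the fingers close. It gives the time, the measured TCP pose, the force and the opening at its end, in the units of the state.
- bot.read_state(): the state, without advancing time (a new reading comes with each control period).
- bot.snapshot(name): name is "scene" or "top" or "wrist"; returns (picture, depth): 480x640x3 uint8, red, green, blue; 480x640 float32, m along the optical axis (not along the pixel's ray), 0 where there is no reading.
- bot.camera_info(name): a dict with "fov_y" (degrees; the focal length in pixels is half the picture's height over the tangent of half this angle, whatever the lens; pixels are square), "cx", "cy" (the principal point, pixels), "pose" (4x4, takes a point from camera to world coordinates). Camera axes: x right, y down, z forward; pixel columns grow to the right and rows downward; lengths in m; the calibration is good to about 2 mm. A picture is of the moment at which its call begins: read the wrist's pose just before it. camera_info takes no time and is no camera call; for the wrist camera it gives the pose at the moment of the call.
- bot.finish_job(): hands the job in, once; it reports no verdict.
The state is a dict: "clock": time; "joint_positions": joint angles; "dq": joint speeds; "effort": joint torques, N m; "eef_pos": TCP position; "tool_rot": TCP orientation; "ft_force": force on the tool from outside, world axes, zero at the start; "wrist_torque": the same for the moment, N m; "finger_gap": opening from 0.0 (shut) to 1.0 (fully open).
Only numpy, scipy, OpenCV 4.12 (cv2) and the standard library are available. Lean on these libraries where they do the work, as an engineer would, in place of code of your own. Each camera call takes 0.05 s, during which the arm holds its last target. There are 200 camera calls.

## Working session

There is one attempt and no reset: what is moved stays moved. The work goes in short steps, Python scripts to look and compute and a tool call to move; the robot and the scene stay as the last step left them, time stands still between calls to the robot, and variables do not carry over. Pictures are saved under pics/ and viewed, about 12 in all and at most 16, crops included, and the job is handed in when it is done.

Besides the shell and the picture viewer there is one more tool, called after "Emit:" as name(argument=value, ...) on one line, values as JSON. drive_tool: Moves the arm, as the interface text tells. Its arguments: {"type":"object","properties":{"rows":{"type":"array"},"jaw":{"type":"number"},"force":{"type":"number"}},"required":["rows"]}

```bash
ls; mkdir -p pics
cat > h.py <<'E'
import numpy as np, cv2
from cell import bot
def cam(n):
    c=bot.camera_info(n); f=240/np.tan(np.radians(c['fov_y'])/2); return f,c['cx'],c['cy'],np.array(c['pose'])
def ray(c,uv,z):
    f,cx,cy,P=c; d=P[:3,:3]@np.array([(uv[0]-cx)/f,(uv[1]-cy)/f,1]); o=P[:3,3]; return o+d*(z-o[2])/d[2]
def cloud(c,D):
    f,cx,cy,P=c; v,u=np.mgrid[:480,:640]; X=np.stack([(u-cx)/f*D,(v-cy)/f*D,D],-1); return X@P[:3,:3].T+P[:3,3]
def proj(c,p):
    f,cx,cy,P=c; q=P[:3,:3].T@(np.array(p)-P[:3,3]); return q[0]/q[2]*f+cx,q[1]/q[2]*f+cy
def shot(n):
    c=cam(n); im,D=bot.snapshot(n); return c,im,D
def save(im,name): cv2.imwrite('pics/'+name,im[:,:,::-1])
E
python3 - <<'E'
from h import *
s=bot.read_state(); print(s['clock'],s['eef_pos'],s['tool_rot'],s['ft_force'])
for n in('scene','top','wrist'):
    c,im,D=shot(n); save(im,n+'0.png'); np.savez(n+'0.npz',im=im,D=D,c=np.array([c[0],c[1],c[2]]),P=c[3]); print(n,c)
E
```

```text
pics
0.0 [0.22078155 0.61073567 0.23788106] [[-3.98333531e-04 -9.40472625e-01  3.39869216e-01]
 [-1.56581508e-03  3.39869413e-01  9.40471334e-01]
 [-9.99998695e-01 -1.57551077e-04 -1.60798760e-03]] [0.68167195 0.71088371 0.95004234]
scene (np.float64(551.4346675234493), 312.64875401288424, 233.6158881573239, array([[-0.65367398,  0.37929003, -0.65486594,  1.30010067],
       [ 0.75653958,  0.34915438, -0.55293678,  0.71633722],
       [ 0.0189259 , -0.85687239, -0.51518105,  0.73406113],
       [ 0.        ,  0.        ,  0.        ,  1.        ]]))
top (np.float64(447.21711231845603), 318.92703350494827, 243.87994688706814, array([[-0.00190561, -0.99166614,  0.12882016,  0.29124729],
       [-0.99998593,  0.00125193, -0.00515516,  0.0135872 ],
       [ 0.00495092, -0.12882817, -0.99165457,  1.10821155],
       [ 0.        ,  0.        ,  0.        ,  1.        ]]))
wrist (np.float64(388.62984127153356), 318.3600066777959, 241.93597319259993, array([[ 3.38527899e-01,  8.93279385e-01,  2.95720818e-01,
         1.43549170e-01],
       [ 9.40956089e-01, -3.21138861e-01, -1.07104949e-01,
         6.38103061e-01],
       [-7.07196722e-04,  3.14518318e-01, -9.49251141e-01,
         3.83981342e-01],
       [ 0.00000000e+00,  0.00000000e+00,  0.00000000e+00,
         1.00000000e+00]]))
```

View pics/top0.png

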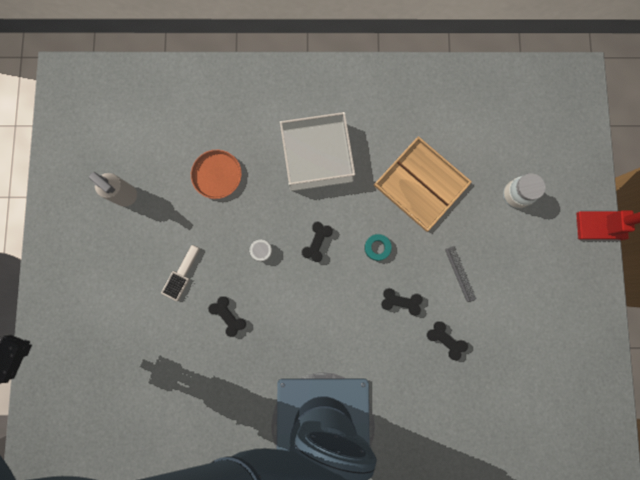

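View pics/scene0.png

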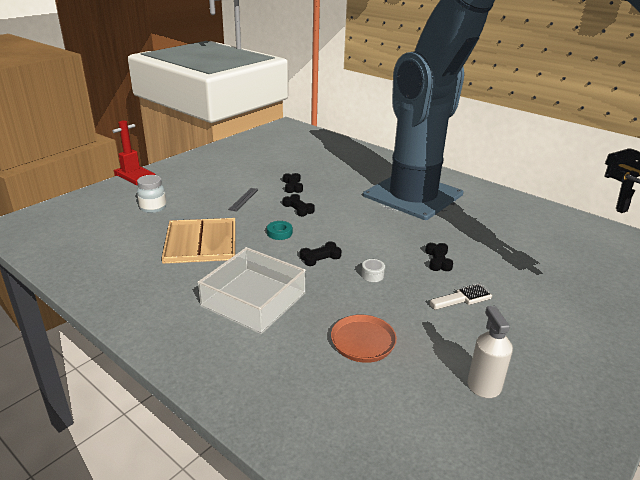

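Top view: bones at (318,242), (402,301), (448,341) and (227,316). The tin is at (260,250), ring (379,248), comb (460,273), brush (180,273), dish (217,175), tub (318,150), tray (423,184). Next I'll measure them all.

```bash
cat > m.py <<'E'
from h import *
z=np.load('top0.npz'); im,D=z['im'],z['D']; c=(*z['c'],z['P'])
X=cloud(c,D); print('bench z',[np.round(X[v,u],3) for u,v in((150,100),(330,300),(500,300))])
hsv=cv2.cvtColor(im,cv2.COLOR_RGB2HSV)
def comp(mask,roi,name,zz):
    m=np.zeros((480,640),np.uint8); x0,y0,x1,y1=roi; m[y0:y1,x0:x1]=mask[y0:y1,x0:x1].astype(np.uint8)
    n,l,st,ce=cv2.connectedComponentsWithStats(m); k=1+np.argmax(st[1:,4]); v,u=np.nonzero(l==k)
    P=np.array([ray(c,(a,b),zz)[:2] for a,b in zip(u,v)])*1000
    (cx,cy),(w,h),a=cv2.minAreaRect(P.astype(np.float32)); mu=P.mean(0); e,V=np.linalg.eigh(np.cov((P-mu).T)); ax=V[:,1]
    print(name,'n',len(u),'rect c',np.round((cx,cy)),'size',np.round((w,h)),'ang',round(a,1),'mean',np.round(mu),'axis deg',round(np.degrees(np.arctan2(ax[1],ax[0])),1),'topz mm',np.round(np.percentile(X[v,u,2],[50,90])*1000), 'r',round(np.hypot(*mu)))
    return P
V=hsv[...,2].astype(int);S=hsv[...,1].astype(int);H=hsv[...,0].astype(int)
for i,r in enumerate([(295,215,340,268),(378,284,430,318),(422,318,474,364),(203,292,252,340)]): comp(V<48,r,'bone%d'%i,.022)
comp((S>120)&(H>75)&(H<105),(355,225,405,270),'ring',.02)
comp((X[...,2]>0.012),(245,235,278,268),'tin(z)',.03)
comp((X[...,2]>0.006),(155,240,205,305),'brush(z)',.014)
comp((X[...,2]>0.003),(440,240,482,305),'comb(z)',.006)
comp(V<115,(440,240,482,305),'comb(dark)',.006)
comp((S>120)&(H<12),(180,140,255,210),'dish',.016)
comp((S>60)&(H>8)&(H<25),(365,130,480,240),'tray',.016)
comp((X[...,2]>0.05),(270,100,370,200),'tub(z)',.062)
comp((X[...,2]>0.03),(85,165,130,215),'spray',.1)
comp((X[...,2]>0.03),(495,165,555,215),'jar',.085)
E
python3 m.py
```

```text
bench z [array([ 0.814,  0.447, -0.   ]), array([ 0.296, -0.019,  0.002]), array([ 0.295, -0.436,  0.004])]
bone0 n 465 rect c [438.  13.] size [48. 89.] ang 67.8 mean [437.  12.] axis deg 157.6 topz mm [21. 24.] r 438
bone1 n 509 rect c [ 292. -191.] size [91. 47.] ang 77.9 mean [ 292. -191.] axis deg 78.0 topz mm [21. 24.] r 349
bone2 n 560 rect c [ 199. -297.] size [93. 48.] ang 48.6 mean [ 199. -298.] axis deg 48.8 topz mm [22. 24.] r 358
bone3 n 544 rect c [258. 228.] size [91. 50.] ang 38.7 mean [258. 228.] axis deg -140.7 topz mm [21. 24.] r 344
ring n 361 rect c [ 425. -136.] size [62. 59.] ang 89.9 mean [ 425. -136.] axis deg 114.2 topz mm [20. 22.] r 446
tin(z) n 374 rect c [417. 151.] size [52. 51.] ang 71.5 mean [417. 151.] axis deg -139.6 topz mm [30. 33.] r 444
brush(z) n 787 rect c [367. 342.] size [ 47. 140.] ang 63.3 mean [356. 349.] axis deg 154.1 topz mm [13. 17.] r 498
comb(z) n 295 rect c [ 359. -339.] size [146.  27.] ang 21.2 mean [ 355. -337.] axis deg -158.1 topz mm [ 6. 10.] r 490
comb(dark) n 609 rect c [ 360. -341.] size [142.  28.] ang 20.6 mean [ 360. -340.] axis deg -159.4 topz mm [4. 9.] r 495
dish n 1888 rect c [611. 267.] size [122. 124.] ang 46.4 mean [611. 266.] axis deg 116.3 topz mm [ 4. 12.] r 666
tray n 4844 rect c [ 587. -252.] size [180. 175.] ang 47.7 mean [ 586. -252.] axis deg 48.6 topz mm [ 4. 14.] r 638
tub(z) n 678 rect c [661.  14.] size [167. 160.] ang 8.5 mean [665.  11.] axis deg -171.9 topz mm [62. 65.] r 666
spray n 892 rect c [557. 491.] size [112.  58.] ang 59.1 mean [555. 488.] axis deg 58.6 topz mm [105. 152.] r 739
jar n 937 rect c [ 553. -478.] size [69. 92.] ang 20.0 mean [ 554. -477.] axis deg 118.2 topz mm [83. 86.] r 731
```

Run:
```python
from h import *
im=np.load('top0.npz')['im']
a=cv2.resize(im[205:355,200:480],None,fx=2.8,fy=2.8,interpolation=cv2.INTER_CUBIC)
save(a,'crop1.png')
b=cv2.resize(im[235:310,150:280],None,fx=6,fy=6,interpolation=cv2.INTER_CUBIC); save(b,'crop2.png')
```

```text
(no output)
```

View pics/crop1.png

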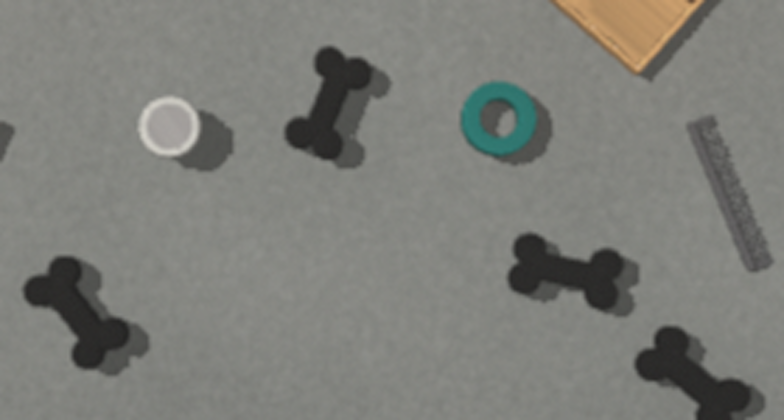

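Bone candidates are (318,242) at r=438 mm, (402,301) at r=349, (448,341) at r=358 and (227,316) at r=344. The one meant is (318,242), the farthest from the base, and the crop confirms it stands alone between the tin and the ring. First I'll go to the brush.

```bash
cat > go.py <<'E'
import sys; from h import *
def go(x,y,z,a):
    s=bot.read_state(); R=np.array(s['tool_rot']); p=np.array(s['eef_pos'])*1000
    d=R.T@(np.array([x,y,z])-p); cur=np.degrees(np.arctan2(R[1,2],R[0,2])); r=-(a-cur)
    r=(r+90)%180-90
    print('t',round(s['clock'],2),'p',np.round(p,1),'jaw',round(cur,1),'gap',round(s['finger_gap']*88,1),'tilt',round(np.degrees(np.arccos(-R[2,0])),2),'F',np.round(s['ft_force'],1),'j7',round(s['joint_positions'][6],2))
    print('togo tool mm',np.round(d,1),'roll',round(r,1),'(alt',round(r-180*np.sign(r),1),')')
if __name__=='__main__': go(*map(float,sys.argv[1:]))
E
python3 go.py 380 335 150 63.3
```

```text
t 0.15 p [220.8 610.9 238.1] jaw 70.1 gap 88.2 tilt 0.07 F [0.1 0.4 0.3] j7 -0.07
togo tool mm [  88.4 -243.5 -205.2] roll 6.8 (alt -173.2 )
```

Emit:
drive_tool(rows=[[12,-41,-34,0],[12,-41,-34,0],[12,-41,-34,0],[12,-41,-34,0],[12,-41,-34,0],[12,-38,-35,0],[12,0,0,6.8],[0,0,0,0]], jaw=0.6, force=20)

```text
clock: 1.15
eef_pos: [0.3835, 0.3264, 0.1501]
tool_rot: [[-0.002, -0.893, 0.45], [-0.002, 0.45, 0.893], [-1.0, 0.001, -0.002]]
ft_force: [-0.1, 0.6, -0.3]
finger_gap: 0.6
```

```bash
python3 go.py 380 335 150 63.3
python3 - <<'E'
from h import *
c,im,D=shot('wrist'); save(im,'w1.png'); print(proj(c,(.38,.335,.016)))
X=cloud(c,D); m=((X[...,2]>.006)&(X[...,2]<.03)).astype(np.uint8)
n,l,st,ce=cv2.connectedComponentsWithStats(m)
for k in range(1,n):
    if st[k,4]>1500:
        P=X[l==k]*1000; print(st[k],cv2.minAreaRect(P[:,:2].astype(np.float32)),np.percentile(P[:,2],[10,50,90]))
        for lo,hi in((12,18),):
            q=P[(P[:,2]>lo)];
E
```

```text
t 1.15 p [383.5 326.4 150.1] jaw 63.2 gap 52.8 tilt 0.13 F [-0.1  0.6 -0.3] j7 0.35
togo tool mm [0.1 7.  6.1] roll -0.1 (alt 179.9 )
(np.float64(327.5892029146163), np.float64(219.14557131043392))
[  39   69  154  120 8580] ((256.7949523925781, 231.63818359375), (95.73609924316406, 53.57231521606445), 39.52830123901367) [16.78645635 21.49406005 22.57986495]
[ 297   95   66  188 8513] ((364.93890380859375, 343.9537048339844), (46.0865478515625, 139.11634826660156), 63.686275482177734) [11.53131152 13.30340227 16.30624204]
[ 560  284   80   59 1637] ((541.7197875976562, 490.99957275390625), (26.305862426757812, 58.7372932434082), 21.23690414428711) [ 8.53331718 18.3825622  27.77318722]
```

View pics/w1.png

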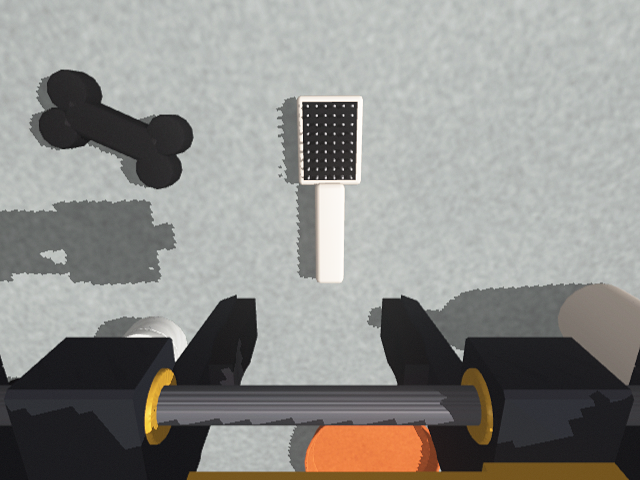

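The brush is pins up, centred at about (331,190), with its handle running to (331,282) between the fingers. Centre is (365,344), at 63.7°, and its size agrees with the one given. The grip point is (378,337).

```bash
python3 go.py 378.4 337.4 3 63.7
```

```text
t 1.2 p [383.9 326.4 150.5] jaw 63.3 gap 52.6 tilt 0.09 F [ 0.5 -0.4 -0.6] j7 0.35
togo tool mm [147.5   9.9   7.6] roll -0.4 (alt 179.6 )
```

Emit:
drive_tool(rows=[[30,10,7.5,0],[40,0,0,0],[40,0,0,0],[25,0,0,0],[8,0,0,0],[4,0,0,0],[0,0,0,0]])

```text
clock: 2.08
eef_pos: [0.3793, 0.3472, 0.0043]
tool_rot: [[0.005, -0.903, 0.43], [0.009, 0.43, 0.903], [-1.0, -0.001, 0.01]]
ft_force: [0.0, 0.6, 0.8]
finger_gap: 0.606
```

```bash
python3 go.py 378.4 337.4 3 63.7
```

```text
t 2.08 p [379.3 347.2   4.3] jaw 64.5 gap 53.3 tilt 0.57 F [0.  0.6 0.8] j7 0.35
togo tool mm [ 1.2 -3.4 -9.2] roll 0.8 (alt -179.2 )
```

Emit:
drive_tool(rows=[[1,-3.4,-9.2,0.8],[0,0,0,0]])

```text
clock: 2.33
eef_pos: [0.3791, 0.3373, 0.0045]
tool_rot: [[0.007, -0.896, 0.443], [0.01, 0.443, 0.896], [-1.0, -0.001, 0.012]]
ft_force: [-0.6, -0.4, -0.0]
finger_gap: 0.603
```

Emit:
drive_tool(rows=[[0,0,0,0],[0,0,0,0],[0,0,0,0],[0,0,0,0]], jaw=0.0, force=25)

```text
clock: 2.82
eef_pos: [0.3796, 0.3377, 0.0052]
tool_rot: [[0.007, -0.896, 0.443], [0.011, 0.443, 0.896], [-1.0, -0.002, 0.013]]
ft_force: [-0.1, 0.4, 0.4]
finger_gap: 0.248
```

```bash
python3 go.py 378.4 337.4 130 63.7
```

```text
t 2.83 p [379.6 337.7   5.2] jaw 63.7 gap 21.8 tilt 0.77 F [-0.1  0.4  0.4] j7 0.36
togo tool mm [-124.8    0.7    0.9] roll -0.0 (alt 180.0 )
```

Gripped, 21.8 mm. I'll lift and start turning, and refine the tray and tub from the saved views meanwhile.

Emit:
drive_tool(rows=[[-40,0,0,0],[-45,0,0,10.5],[-40,0,0,10.5],[0,0,0,10.5],[0,0,0,10.5],[0,0,0,10.5],[0,0,0,10.5],[0,0,0,10.5]])

```text
clock: 3.82
eef_pos: [0.3769, 0.3359, 0.1333]
tool_rot: [[0.004, 0.201, 0.98], [0.011, 0.98, -0.201], [-1.0, 0.011, 0.002]]
ft_force: [0.2, 0.2, -0.5]
finger_gap: 0.243
```

```bash
python3 go.py 607 -291 130 -42.3
python3 - <<'E'
from h import *
z=np.load('top0.npz'); im,D=z['im'],z['D']; c=(*z['c'],z['P']); hsv=cv2.cvtColor(im,cv2.COLOR_RGB2HSV)
# divider: darkest pixels within tray
V=hsv[...,2].astype(int); m=np.zeros((480,640),np.uint8); cv2.fillConvexPoly(m,np.array([(420,145),(465,184),(430,225),(382,184)]),1)
q=(m>0)&(V<70); v,u=np.nonzero(q); P=np.array([ray(c,(a,b),.014)[:2] for a,b in zip(u,v)],np.float32)*1000
print('divider',len(u),cv2.minAreaRect(P),P.mean(0))
# tub rim: white line pixels
g=im.min(2).astype(int); x0,y0,x1,y1=272,105,362,198
X=cloud(c,D); q=np.zeros((480,640),bool); q[y0:y1,x0:x1]=(np.abs(X[y0:y1,x0:x1,2]-.0625)<.012)
v,u=np.nonzero(q); P=np.array([ray(c,(a,b),.063)[:2] for a,b in zip(u,v)],np.float32)*1000; print('tub',len(u),cv2.minAreaRect(P))
E
```

```text
t 3.83 p [376.9 335.9 133.3] jaw -11.6 gap 21.4 tilt 0.66 F [ 0.2  0.2 -0.5] j7 -0.74
togo tool mm [  -2.7 -567.9  351.3] roll 30.7 (alt -149.3 )Traceback (most recent call last):
  File "<stdin>", line 6, in <module>
cv2.error: OpenCV(4.12.0) /io/opencv/modules/imgproc/src/convhull.cpp:143: error: (-215:Assertion failed) total >= 0 && (depth == CV_32F || depth == CV_32S) in function 'convexHull'
```

Emit:
drive_tool(rows=[[0,-50,31,0],[0,-50,31,0],[0,-50,31,0],[0,-50,31,0],[0,-50,31,0],[0,-50,31,0],[0,-50,31,0],[0,0,0,0]])

```text
clock: 4.82
eef_pos: [0.5239, -0.0591, 0.1287]
tool_rot: [[0.006, 0.195, 0.981], [0.011, 0.981, -0.195], [-1.0, 0.012, 0.004]]
ft_force: [-0.9, -0.3, -0.8]
finger_gap: 0.247
```

```bash
python3 go.py 607 -291 130 -42.3
python3 - <<'E'
from h import *
for n in('wrist','top'):
    c,im,D=shot(n); np.savez(n+'1.npz',im=im,D=D,c=np.array([c[0],c[1],c[2]]),P=c[3]); save(im,n+'w2.png')
z=np.load('top0.npz'); im,D=z['im'],z['D']; c=(*z['c'],z['P']); hsv=cv2.cvtColor(im,cv2.COLOR_RGB2HSV)
V=hsv[...,2].astype(int); m=np.zeros((480,640),np.uint8); cv2.fillConvexPoly(m,np.array([(420,145),(465,184),(430,225),(382,184)]),1)
q=(m>0)&(V<110); v,u=np.nonzero(q); P=np.array([ray(c,(a,b),.014)[:2] for a,b in zip(u,v)]).astype(np.float32)*1000
print('divider',len(u),cv2.minAreaRect(P),P.mean(0))
E
```

```text
t 4.83 p [523.9 -59.1 128.7] jaw -11.3 gap 21.7 tilt 0.71 F [-0.9 -0.3 -0.8] j7 0.14
togo tool mm [  -3.4 -211.2  126.8] roll 31.0 (alt -149.0 )
divider 99 ((583.3065795898438, -255.703125), (150.97476196289062, 4.3022308349609375), 47.72551345825195) [ 582.45764 -256.5575 ]
```

View pics/wristw2.png

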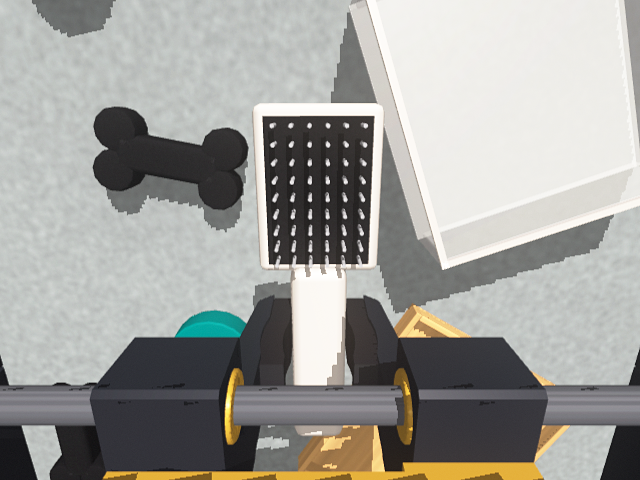

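Brush is held level, pins up. Continue to the far bay.

Emit:
drive_tool(rows=[[0,-50,30,0],[0,-50,30,0],[0,-50,30,0],[0,-50,30,0],[0,0,0,10.3],[0,0,0,10.3],[0,0,0,10.3],[0,0,0,0]])

```text
clock: 5.92
eef_pos: [0.6086, -0.2548, 0.1201]
tool_rot: [[-0.004, 0.656, 0.755], [0.027, 0.754, -0.656], [-1.0, 0.018, -0.021]]
ft_force: [-0.3, -0.0, -1.2]
finger_gap: 0.249
```

```bash
python3 go.py 607 -291 60 -42.3
```

```text
t 5.92 p [ 608.6 -254.8  120.1] jaw -41.0 gap 21.9 tilt 1.59 F [-0.3 -0.  -1.2] j7 -0.0
togo tool mm [ 59.  -29.5  23.8] roll 1.3 (alt -178.7 )
```

Emit:
drive_tool(rows=[[20,-15,12,0.7],[20,-14.5,12,0.6],[20,0,0,0],[0,0,0,0]])

```text
clock: 6.42
eef_pos: [0.6056, -0.2914, 0.0525]
tool_rot: [[-0.007, 0.668, 0.744], [0.03, 0.744, -0.667], [-1.0, 0.018, -0.025]]
ft_force: [-0.5, 0.2, -0.9]
finger_gap: 0.25
```

```bash
python3 go.py 607 -291 8 -42.3;  python3 - <<'E'
from h import *
c,im,D=shot('wrist'); save(im,'w3.png')
E
```

```text
t 6.42 p [ 605.6 -291.4   52.5] jaw -41.9 gap 22.0 tilt 1.76 F [-0.5  0.2 -0.9] j7 0.07
togo tool mm [44.5  0.4  1.8] roll 0.4 (alt -179.6 )
```

View pics/w3.png

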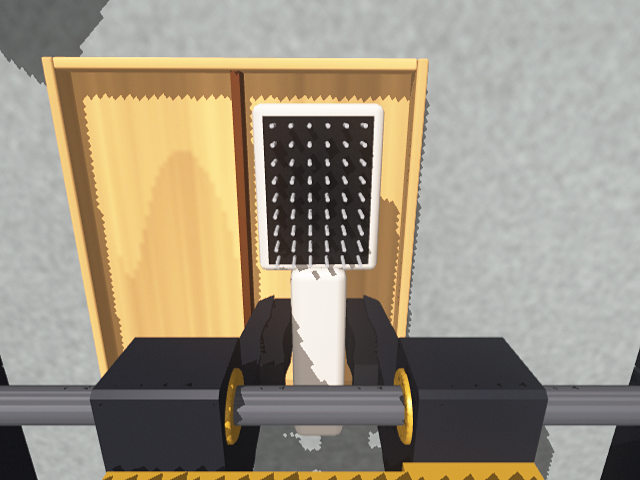

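Run:
```python
from h import *
c=cam('wrist'); L=ray(c,(43,57),.016)*1000; R=ray(c,(428,58),.016)*1000; print(L,R,np.linalg.norm(L-R), np.degrees(np.arctan2(*(R-L)[1::-1])))
a=np.radians(-42.3); u=np.array([np.cos(a),np.sin(a)]); w=np.array([-u[1],u[0]])
print('centre',(L+R)[:2]/2-89*w, 'divider end', (ray(c,(236,72),.014)*1000))
```

```text
[ 585.6145791  -132.14006305   16.        ] [ 710.93745385 -245.59816442   16.        ] 169.05195562868033 -42.15537308075346
centre [ 588.37790277 -254.69628119] divider end [ 644.74059729 -193.25051724   14.        ]
```

```bash
python3 go.py 608.6 -293.4 9.5 -42.2
```

```text
t 6.47 p [ 606.2 -292.3   53.7] jaw -41.9 gap 21.6 tilt 1.67 F [-0.9 -0.7 -0.2] j7 0.06
togo tool mm [44.2  0.   3.6] roll 0.3 (alt -179.7 )
```

Emit:
drive_tool(rows=[[12,0,3.6,0.3],[12,0,0,0],[10,0,0,0],[6,0,0,0],[2,0,0,0],[0,0,0,0]])

```text
clock: 7.22
eef_pos: [0.6104, -0.2929, 0.0103]
tool_rot: [[-0.003, 0.671, 0.742], [0.028, 0.741, -0.67], [-1.0, 0.019, -0.021]]
ft_force: [-0.4, 0.7, -0.0]
finger_gap: 0.246
```

```bash
python3 go.py 608.6 -293.4 9.5 -42.2
```

```text
t 7.22 p [ 610.4 -292.9   10.3] jaw -42.1 gap 21.6 tilt 1.63 F [-0.4  0.7 -0. ] j7 0.08
togo tool mm [ 0.8 -1.6 -1. ] roll 0.1 (alt -179.9 )
```

Emit:
drive_tool(rows=[[0.5,0,0,0],[0,0,0,0],[0,0,0,0]], jaw=0.42)

```text
clock: 7.6
eef_pos: [0.6112, -0.2934, 0.0108]
tool_rot: [[-0.001, 0.671, 0.742], [0.027, 0.741, -0.671], [-1.0, 0.02, -0.019]]
ft_force: [-0.1, -0.2, 0.7]
finger_gap: 0.42
```

Emit:
drive_tool(rows=[[-20,0,0,0],[-40,0,0,0],[-40,0,0,0],[-40,0,0,0],[0,0,0,0]])

```text
clock: 8.22
eef_pos: [0.6121, -0.2988, 0.1612]
tool_rot: [[0.003, 0.672, 0.741], [0.025, 0.741, -0.671], [-1.0, 0.021, -0.015]]
ft_force: [0.6, 0.3, -1.0]
finger_gap: 0.422
```

```bash
python3 go.py 359.5 -340 150 110.6
```

```text
t 8.22 p [ 612.1 -298.8  161.2] jaw -42.2 gap 37.1 tilt 1.46 F [ 0.6  0.3 -1. ] j7 0.01
togo tool mm [   9.4 -200.4 -159.3] roll 27.2 (alt -152.8 )
```

Emit:
drive_tool(rows=[[2,-40,-32,0],[2,-40,-32,0],[2,-40,-32,0],[2,-40,-32,0],[0,-40,-32,0],[0,0,0,9],[0,0,0,9],[0,0,0,9]], jaw=0.5)

```text
clock: 9.22
eef_pos: [0.3492, -0.3387, 0.1519]
tool_rot: [[0.006, 0.94, 0.34], [0.028, 0.34, -0.94], [-1.0, 0.015, -0.024]]
ft_force: [-0.7, 0.4, 0.7]
finger_gap: 0.502
```

Emit:
drive_tool(rows=[[0,0,0,0]])

```text
clock: 9.35
eef_pos: [0.3489, -0.3385, 0.1518]
tool_rot: [[0.005, 0.94, 0.341], [0.028, 0.341, -0.94], [-1.0, 0.014, -0.024]]
ft_force: [-1.2, 0.1, -0.6]
finger_gap: 0.499
```

```bash
python3 - <<'E'
from h import *
c,im,D=shot('wrist'); save(im,'w4.png'); np.savez('w4.npz',im=im,D=D,P=c[3])
X=cloud(c,D); m=((X[...,2]>.003)&(X[...,2]<.012)&(X[...,0]>.2)&(X[...,0]<.5)&(X[...,1]<-.25)&(X[...,1]>-.45)).astype(np.uint8)
n,l,st,ce=cv2.connectedComponentsWithStats(m)
for k in range(1,n):
    if st[k,4]>300:
        P=X[l==k]*1000; print(st[k],cv2.minAreaRect(P[:,:2].astype(np.float32)),np.percentile(P[:,2],[10,50,90]))
E
python3 go.py 359.5 -340 150 110.6
```

```text
[268   0  39  20 358] ((486.34429931640625, -262.7251892089844), (12.326658248901367, 22.641340255737305), 48.27275085449219) [3.35726837 4.12142045 5.13255882]
[ 314  120   34  177 3860] ((359.7892150878906, -341.43328857421875), (139.95521545410156, 23.998062133789062), 20.800758361816406) [3.85181441 5.54487702 8.31219753]
t 9.4 p [ 348.9 -338.5  151.8] jaw -69.9 gap 43.9 tilt 1.63 F [ 0.3  0.3 -1.3] j7 -0.05
togo tool mm [1.8 9.4 5.1] roll -0.5 (alt 179.5 )
```

View pics/w4.png

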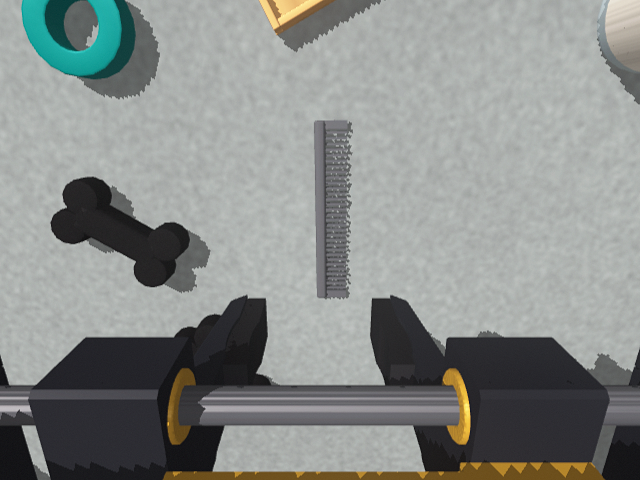

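The comb is at (332,210), 140×24 mm, matching its spec. Descend to grip at its middle.

```bash
python3 go.py 359.8 -341.4 2.5 110.8
```

```text
t 9.4 p [ 348.9 -338.5  151.8] jaw -69.9 gap 43.9 tilt 1.63 F [ 0.3  0.3 -1.3] j7 -0.05
togo tool mm [149.2   7.   10.1] roll -0.7 (alt 179.3 )
```

Emit:
drive_tool(rows=[[30,7,10,-0.7],[40,0,0,0],[35,0,0,0],[25,0,0,0],[10,0,0,0],[4,0,0,0],[0,0,0,0]])

```text
clock: 10.28
eef_pos: [0.3628, -0.3421, 0.0052]
tool_rot: [[0.01, 0.928, 0.373], [0.028, 0.373, -0.927], [-1.0, 0.02, -0.022]]
ft_force: [-0.5, -0.6, 1.0]
finger_gap: 0.499
```

```bash
python3 go.py 359.8 -341.4 2.5 110.8
```

```text
t 10.28 p [ 362.8 -342.1    5.2] jaw -68.1 gap 44.0 tilt 1.7 F [-0.5 -0.6  1. ] j7 0.17
togo tool mm [ 2.7 -2.6 -1.7] roll 1.1 (alt -178.9 )
```

Emit:
drive_tool(rows=[[2.5,-2.5,-1.7,1.1],[0,0,0,0]])

```text
clock: 10.52
eef_pos: [0.3604, -0.3419, 0.0038]
tool_rot: [[0.012, 0.935, 0.355], [0.026, 0.354, -0.935], [-1.0, 0.021, -0.02]]
ft_force: [-0.2, 0.7, -0.2]
finger_gap: 0.498
```

Emit:
drive_tool(rows=[[0,0,0,0],[0,0,0,0],[0,0,0,0],[0,0,0,0]], jaw=0.0)

```text
clock: 11.02
eef_pos: [0.3607, -0.3419, 0.0044]
tool_rot: [[0.013, 0.935, 0.355], [0.026, 0.355, -0.935], [-1.0, 0.021, -0.02]]
ft_force: [-0.6, 0.4, -0.2]
finger_gap: 0.253
```

Emit:
drive_tool(rows=[[-15,0,0,0],[-40,0,0,0],[-40,0,0,0],[0,0,0,-9],[0,0,0,-9],[0,0,0,-9],[0,0,0,0]])

```text
clock: 11.9
eef_pos: [0.3594, -0.3457, 0.1078]
tool_rot: [[0.015, 0.663, 0.748], [0.023, 0.748, -0.664], [-1.0, 0.028, -0.004]]
ft_force: [0.7, -0.1, -0.3]
finger_gap: 0.258
```

```bash
python3 go.py 558.1 -227.1 80 -42.2
```

```text
t 11.9 p [ 359.4 -345.7  107.8] jaw -41.6 gap 22.7 tilt 1.6 F [ 0.7 -0.1 -0.3] j7 0.41
togo tool mm [ 33.6 219.7  70. ] roll 0.6 (alt -179.4 )
```

Emit:
drive_tool(rows=[[2,44,14,0],[2,44,14,0],[2,44,14,0],[2,44,14,0],[2,43,14,0],[0,0,0,0]])

```text
clock: 12.65
eef_pos: [0.5641, -0.2276, 0.106]
tool_rot: [[0.017, 0.683, 0.73], [0.021, 0.73, -0.683], [-1.0, 0.027, -0.002]]
ft_force: [-0.6, -0.3, -0.2]
finger_gap: 0.258
```

```bash
python3 go.py 558.1 -227.1 45 -42.2
python3 - <<'E'
from h import *
c,im,D=shot('wrist'); save(im,'w5.png')
E
```

```text
t 12.65 p [ 564.1 -227.6  106. ] jaw -43.1 gap 22.7 tilt 1.53 F [-0.6 -0.3 -0.2] j7 -0.01
togo tool mm [60.9 -5.4 -4.6] roll -0.9 (alt 179.1 )
```

View pics/w5.png

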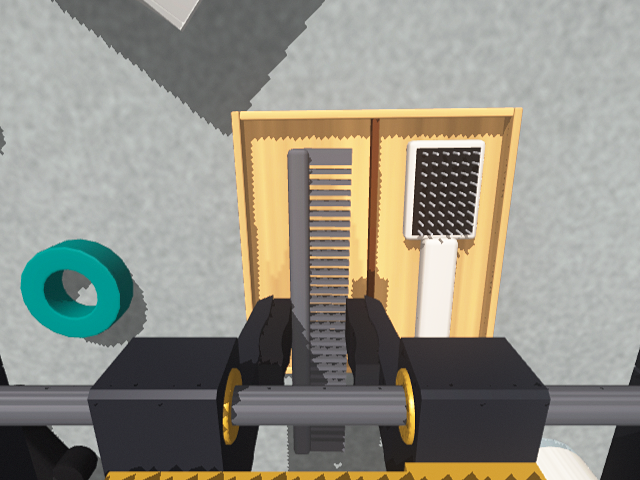

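The brush lies in the right bay, pins up at (446,190), and the comb hangs over the left bay at (320,290). Lower to about z = 8.5.

Emit:
drive_tool(rows=[[20,-5.5,-4.6,-0.9],[25,0,0,0],[20,0,0,0],[0,0,0,0]])

```text
clock: 13.2
eef_pos: [0.5517, -0.2335, 0.0406]
tool_rot: [[0.013, 0.683, 0.731], [0.017, 0.731, -0.683], [-1.0, 0.021, -0.002]]
ft_force: [-0.3, 0.3, 0.7]
finger_gap: 0.258
```

```bash
python3 go.py 558.1 -227.1 8.5 -42.2
```

```text
t 13.2 p [ 551.7 -233.5   40.6] jaw -43.1 gap 22.7 tilt 1.22 F [-0.3  0.3  0.7] j7 0.06
togo tool mm [32.2  8.4  0.4] roll -0.9 (alt 179.1 )
```

Emit:
drive_tool(rows=[[8,8,0,-0.9],[10,0,0,0],[8,0,0,0],[4,0,0,0],[0,0,0,0]])

```text
clock: 13.82
eef_pos: [0.5588, -0.2276, 0.0104]
tool_rot: [[0.016, 0.671, 0.741], [0.016, 0.741, -0.671], [-1.0, 0.022, 0.001]]
ft_force: [0.1, -0.6, -0.3]
finger_gap: 0.255
```

```bash
python3 go.py 558.1 -227.1 8.5 -42.2
```

```text
t 13.82 p [ 558.8 -227.6   10.4] jaw -42.2 gap 22.4 tilt 1.26 F [ 0.1 -0.6 -0.3] j7 0.08
togo tool mm [ 1.9 -0.2 -0.9] roll 0.0 (alt -180.0 )
```

Emit:
drive_tool(rows=[[1.5,0,0,0],[0,0,0,0]])

```text
clock: 14.08
eef_pos: [0.5591, -0.2278, 0.0092]
tool_rot: [[0.016, 0.671, 0.741], [0.015, 0.741, -0.671], [-1.0, 0.022, 0.002]]
ft_force: [0.2, -0.5, -0.5]
finger_gap: 0.256
```

Emit:
drive_tool(rows=[[0,0,0,0],[0,0,0,0],[0,0,0,0]], jaw=0.42)

```text
clock: 14.45
eef_pos: [0.5595, -0.2281, 0.0097]
tool_rot: [[0.017, 0.671, 0.741], [0.015, 0.741, -0.671], [-1.0, 0.022, 0.003]]
ft_force: [0.1, -1.4, -0.4]
finger_gap: 0.418
```

Emit:
drive_tool(rows=[[-20,0,0,0],[-40,0,0,0],[-40,0,0,0],[-45,0,0,0],[0,0,0,0]])

```text
clock: 15.08
eef_pos: [0.5573, -0.2314, 0.1645]
tool_rot: [[0.02, 0.672, 0.74], [0.014, 0.74, -0.673], [-1.0, 0.024, 0.006]]
ft_force: [0.7, -0.0, 0.4]
finger_gap: 0.423
```

```bash
python3 go.py 425 -137 140 8.5
```

```text
t 15.07 p [ 557.3 -231.4  164.5] jaw -42.3 gap 37.2 tilt 1.42 F [ 0.7 -0.   0.4] j7 -0.03
togo tool mm [  23.1  -19.7 -161.6] roll -50.8 (alt 129.2 )
```

Emit:
drive_tool(rows=[[6,-5,-40,0],[6,-5,-40,0],[6,-5,-40,0],[6,-5,-40,0],[0,0,0,-10.2],[0,0,0,-10.2],[0,0,0,-10.2],[0,0,0,-10.2]], jaw=1.0)

```text
clock: 16.08
eef_pos: [0.4186, -0.1341, 0.1395]
tool_rot: [[0.019, 0.003, 1.0], [0.016, 1.0, -0.004], [-1.0, 0.016, 0.019]]
ft_force: [0.2, -0.0, -1.0]
finger_gap: 1.0
```

Emit:
drive_tool(rows=[[0,0,0,-10.2],[0,0,0,0]])

```text
clock: 16.32
eef_pos: [0.4178, -0.1341, 0.1398]
tool_rot: [[0.019, -0.178, 0.984], [0.016, 0.984, 0.178], [-1.0, 0.013, 0.022]]
ft_force: [0.3, -0.4, 0.6]
finger_gap: 0.999
```

```bash
python3 - <<'E'
from h import *
c,im,D=shot('wrist'); save(im,'w6.png')
X=cloud(c,D); hsv=cv2.cvtColor(im,cv2.COLOR_RGB2HSV)
m=((hsv[...,1]>120)&(hsv[...,0]>75)&(hsv[...,0]<105)&(X[...,2]>.015)&(X[...,2]<.025))
P=X[m]*1000; print(m.sum(),cv2.minAreaRect(P[:,:2].astype(np.float32)),cv2.minEnclosingCircle(P[:,:2].astype(np.float32)))
E
python3 go.py 425 -137 140 8.5
```

```text
4609 ((424.4930419921875, -136.61729431152344), (64.68685913085938, 64.68383026123047), 11.52316951751709) ((424.7665710449219, -136.60427856445312), 32.80403518676758)
t 16.38 p [ 417.8 -134.1  139.7] jaw 10.1 gap 88.1 tilt 1.43 F [-0.6 -0.   0.2] j7 0.65
togo tool mm [-0.2 -4.1  6.6] roll 1.6 (alt -178.4 )
```

View pics/w6.png

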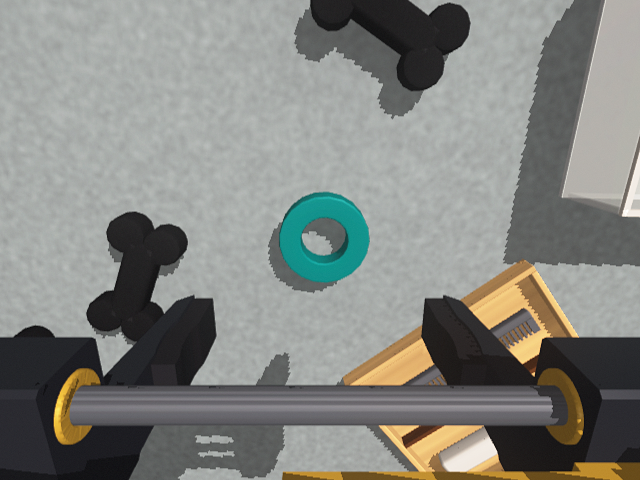

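The ring is at (325,237), 65 mm across, centre (425,-137). Descend.

```bash
python3 go.py 424.7 -136.6 7 8.5
```

```text
t 16.38 p [ 417.8 -134.1  139.7] jaw 10.1 gap 88.1 tilt 1.43 F [-0.6 -0.   0.2] j7 0.65
togo tool mm [132.8  -5.3   3.5] roll 1.6 (alt -178.4 )
```

Emit:
drive_tool(rows=[[30,-5,3.5,1.6],[35,0,0,0],[35,0,0,0],[20,0,0,0],[8,0,0,0],[0,0,0,0]])

```text
clock: 17.12
eef_pos: [0.4263, -0.137, 0.0091]
tool_rot: [[0.021, -0.128, 0.992], [0.014, 0.992, 0.127], [-1.0, 0.011, 0.023]]
ft_force: [0.2, 0.6, 0.8]
finger_gap: 0.999
```

```bash
python3 go.py 424.7 -136.6 7 8.5
```

```text
t 17.12 p [ 426.3 -137.     9.1] jaw 7.3 gap 87.9 tilt 1.47 F [0.2 0.6 0.8] j7 0.78
togo tool mm [ 2.   0.6 -1.6] roll -1.2 (alt 178.8 )
```

Emit:
drive_tool(rows=[[1.5,0,-1.6,0],[0,0,0,0],[0,0,0,0],[0,0,0,0]], jaw=0.0)

```text
clock: 17.62
eef_pos: [0.4261, -0.1376, 0.0095]
tool_rot: [[0.025, -0.126, 0.992], [0.013, 0.992, 0.126], [-1.0, 0.01, 0.026]]
ft_force: [0.1, -0.6, -0.6]
finger_gap: 0.728
```

Emit:
drive_tool(rows=[[-30,0,0,0],[-45,0,0,0],[-45,0,0,0],[-30,0,0,0],[0,0,0,0]])

```text
clock: 18.25
eef_pos: [0.4219, -0.1393, 0.1638]
tool_rot: [[0.024, -0.126, 0.992], [0.014, 0.992, 0.126], [-1.0, 0.011, 0.026]]
ft_force: [-0.6, -0.3, -1.4]
finger_gap: 0.729
```

```bash
python3 go.py 667 -24 150 8.5;  python3 - <<'E'
from h import *
for n in ('top','wrist'):
    c,im,D=shot(n); X=cloud(c,D)
    q=(np.abs(X[...,2]-.0615)<.003)&(np.abs(X[...,0]-.66)<.13)&(np.abs(X[...,1]-.014)<.13); P=(X[q]*1000)[:,:2].astype(np.float32); print(n,q.sum(),cv2.minAreaRect(P) if len(P)>9 else '')
E
```

```text
t 18.25 p [ 421.9 -139.3  163.8] jaw 7.2 gap 64.1 tilt 1.62 F [-0.6 -0.3 -1.4] j7 0.6
togo tool mm [ 21.4  83.4 257.2] roll -1.3 (alt 178.7 )
top 405 ((663.501708984375, 14.178565979003906), (162.44178771972656, 160.09959411621094), 8.556424140930176)
wrist 2426 ((601.75537109375, -23.325603485107422), (33.67876434326172, 105.9140396118164), 9.016664505004883)
```

Emit:
drive_tool(rows=[[1,14,43,0],[1,14,43,0],[1,14,43,0],[1,14,43,0],[1,14,43,0],[1,14,43,0],[0,0,0,0]])

```text
clock: 19.23
eef_pos: [0.6654, -0.0188, 0.1454]
tool_rot: [[-0.001, -0.123, 0.992], [0.018, 0.992, 0.123], [-1.0, 0.018, 0.001]]
ft_force: [-0.5, -1.0, -1.6]
finger_gap: 0.728
```

```bash
python3 go.py 669 -23.4 90 8.6;  python3 - <<'E'
from h import *
c,im,D=shot('wrist'); save(im,'w7.png'); X=cloud(c,D)
q=(np.abs(X[...,2]-.0615)<.003)&(np.abs(X[...,0]-.66)<.13)&(np.abs(X[...,1]-.014)<.13); P=(X[q]*1000)[:,:2].astype(np.float32); print(q.sum(),cv2.minAreaRect(P))
E
```

```text
t 19.23 p [665.4 -18.8 145.4] jaw 7.1 gap 64.1 tilt 1.02 F [-0.5 -1.  -1.6] j7 0.35
togo tool mm [55.3 -6.   2.9] roll -1.5 (alt 178.5 )
7612 ((661.8806762695312, 12.996696472167969), (161.1463623046875, 160.5707550048828), 8.575016975402832)
```

View pics/w7.png

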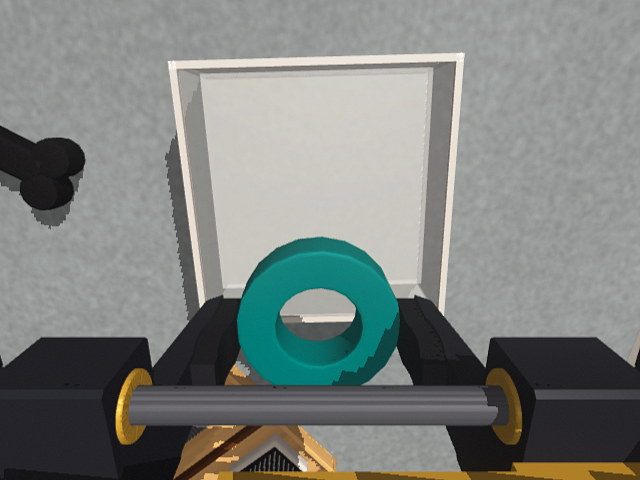

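The ring is held at (318,310) over the near half of the tub. Tub is (662,13) at 8.6°, 161×161, as specified. Lower.

Emit:
drive_tool(rows=[[15,-4,2,-1.5],[20,0,0,0],[20,0,0,0],[0,0,0,0]])

```text
clock: 19.77
eef_pos: [0.6608, -0.0266, 0.0829]
tool_rot: [[-0.011, -0.145, 0.989], [0.016, 0.989, 0.145], [-1.0, 0.018, -0.008]]
ft_force: [-0.1, 1.0, -1.3]
finger_gap: 0.728
```

```bash
python3 go.py 667.3 -22.6 15 8.6
```

```text
t 19.77 p [660.8 -26.6  82.9] jaw 8.3 gap 64.0 tilt 1.12 F [-0.1  1.  -1.3] j7 0.4
togo tool mm [67.9  1.9  7.6] roll -0.3 (alt 179.7 )
```

Emit:
drive_tool(rows=[[10,2,7.5,0],[15,0,0,0],[15,0,0,0],[15,0,0,0],[8,0,0,0],[3,0,0,0],[0,0,0,0]])

```text
clock: 20.65
eef_pos: [0.6686, -0.022, 0.0138]
tool_rot: [[-0.009, -0.145, 0.989], [0.017, 0.989, 0.145], [-1.0, 0.018, -0.007]]
ft_force: [0.1, 0.4, -0.6]
finger_gap: 0.728
```

```bash
python3 go.py 667.3 -22.6 14 8.6
```

```text
t 20.65 p [668.6 -22.   13.8] jaw 8.3 gap 64.1 tilt 1.1 F [ 0.1  0.4 -0.6] j7 0.42
togo tool mm [-0.2 -0.4 -1.4] roll -0.3 (alt 179.7 )
```

Emit:
drive_tool(rows=[[0,0,0,0],[0,0,0,0],[0,0,0,0]], jaw=0.92)

```text
clock: 21.02
eef_pos: [0.6694, -0.0221, 0.0145]
tool_rot: [[-0.007, -0.145, 0.989], [0.017, 0.989, 0.145], [-1.0, 0.017, -0.005]]
ft_force: [-0.8, -0.2, -0.6]
finger_gap: 0.921
```

Emit:
drive_tool(rows=[[-25,0,0,0],[-40,0,0,0],[-40,0,0,0],[-40,0,0,0],[0,0,0,0]])

```text
clock: 21.65
eef_pos: [0.6721, -0.0255, 0.1716]
tool_rot: [[-0.002, -0.144, 0.99], [0.016, 0.989, 0.144], [-1.0, 0.017, 0.001]]
ft_force: [0.8, 0.0, -0.1]
finger_gap: 0.919
```

```bash
python3 go.py 440 12.5 140 67.6
```

```text
t 21.65 p [672.1 -25.5 171.6] jaw 8.3 gap 80.9 tilt 0.95 F [ 0.8  0.  -0.1] j7 0.36
togo tool mm [  32.6   70.5 -224.2] roll -59.3 (alt 120.7 )
```

Emit:
drive_tool(rows=[[0,14,-45,0],[0,14,-45,0],[5,14,-45,0],[5,14,-45,0],[5,14,-44,0],[5,0,0,-10],[5,0,0,-10],[0,0,0,-10]], jaw=0.6)

```text
clock: 22.65
eef_pos: [0.4297, 0.013, 0.1485]
tool_rot: [[-0.001, -0.632, 0.775], [0.018, 0.775, 0.632], [-1.0, 0.015, 0.01]]
ft_force: [-0.1, -0.5, 0.2]
finger_gap: 0.6
```

Emit:
drive_tool(rows=[[0,0,0,-10],[0,0,0,-10],[0,0,0,-9.3],[0,0,0,0]])

```text
clock: 23.15
eef_pos: [0.4283, 0.0125, 0.1493]
tool_rot: [[-0.002, -0.936, 0.352], [0.018, 0.352, 0.936], [-1.0, 0.008, 0.016]]
ft_force: [0.9, -0.4, -0.4]
finger_gap: 0.599
```

```bash
python3 - <<'E'
from h import *
c,im,D=shot('wrist'); save(im,'w8.png')
X=cloud(c,D)
m=((X[...,2]>.012)&(X[...,2]<.028)&(abs(X[...,0]-.437)<.07)&(abs(X[...,1]-.013)<.07))
P=X[m]*1000; print(m.sum(),cv2.minAreaRect(P[:,:2].astype(np.float32)))
E
python3 go.py 437 12.5 140 67.6
```

```text
6023 ((438.0657958984375, 13.141845703125), (53.25048065185547, 94.97088623046875), 67.89546203613281)
t 23.2 p [428.4  12.5 149.3] jaw 69.3 gap 52.5 tilt 1.05 F [ 0.3 -0.8  0.2] j7 1.2
togo tool mm [ 9.3 -8.2  2.9] roll 1.7 (alt -178.3 )
```

View pics/w8.png

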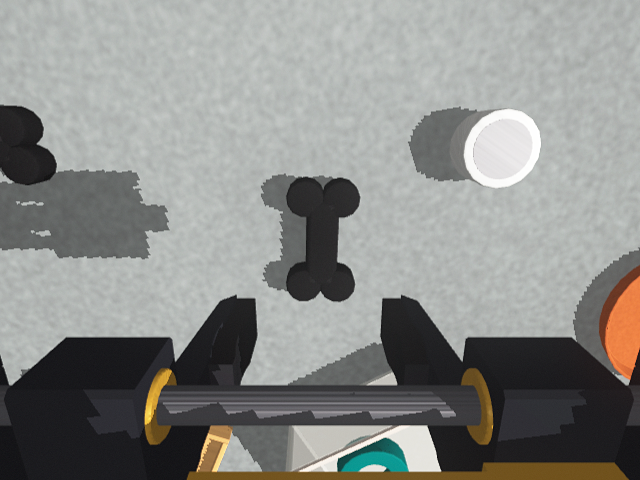

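The meant bone (beside the tin, r=438) is at (322,238), centre (438,13) at 67.9°. The ring is visible in the tub.

```bash
python3 go.py 438 13.1 7 67.9
```

```text
t 23.2 p [428.4  12.5 149.3] jaw 69.3 gap 52.5 tilt 1.05 F [ 0.3 -0.8  0.2] j7 1.2
togo tool mm [142.2 -10.    1.6] roll 1.4 (alt -178.6 )
```

Emit:
drive_tool(rows=[[30,-10,1.6,1.4],[35,0,0,0],[35,0,0,0],[28,0,0,0],[10,0,0,0],[2,0,0,0],[0,0,0,0]])

```text
clock: 24.08
eef_pos: [0.4413, 0.013, 0.0077]
tool_rot: [[0.004, -0.919, 0.395], [0.017, 0.395, 0.919], [-1.0, 0.003, 0.017]]
ft_force: [0.8, 0.2, -0.6]
finger_gap: 0.597
```

```bash
python3 go.py 438 13.1 7 67.9
```

```text
t 24.07 p [441.3  13.    7.7] jaw 66.7 gap 52.6 tilt 1.01 F [ 0.8  0.2 -0.6] j7 1.26
togo tool mm [ 0.7  3.1 -1.2] roll -1.2 (alt 178.8 )
```

Emit:
drive_tool(rows=[[0,3,-1.2,-1.2],[0,0,0,0],[0,0,0,0],[0,0,0,0],[0,0,0,0]], jaw=0.0)

```text
clock: 24.7
eef_pos: [0.4392, 0.0132, 0.0096]
tool_rot: [[0.008, -0.927, 0.375], [0.018, 0.375, 0.927], [-1.0, -0.001, 0.019]]
ft_force: [0.3, 0.0, -1.6]
finger_gap: 0.27
```

Emit:
drive_tool(rows=[[-25,0,0,0],[-40,0,0,0],[-45,0,0,0],[-40,0,0,-10.2],[0,0,0,-10.2],[0,0,0,-10.2],[0,0,0,0]])

```text
clock: 25.58
eef_pos: [0.4373, 0.0103, 0.1641]
tool_rot: [[0.006, -0.987, -0.163], [0.017, -0.163, 0.986], [-1.0, -0.009, 0.016]]
ft_force: [-0.7, -0.3, -1.1]
finger_gap: 0.268
```

```bash
python3 go.py 656.2 50.6 150 98.6
```

```text
t 25.57 p [437.3  10.3 164.1] jaw 99.4 gap 23.6 tilt 1.04 F [-0.7 -0.3 -1.1] j7 1.68
togo tool mm [  16.2 -222.4    3.7] roll 0.8 (alt -179.2 )
```

Emit:
drive_tool(rows=[[2,-45,1,0],[2,-45,1,0],[2,-45,1,0],[2,-45,1,0],[2,-42,0,0.8],[0,0,0,0]])

```text
clock: 26.32
eef_pos: [0.6591, 0.0496, 0.1513]
tool_rot: [[-0.001, -0.992, -0.124], [0.016, -0.124, 0.992], [-1.0, -0.001, 0.016]]
ft_force: [-0.5, 0.1, -1.0]
finger_gap: 0.269
```

```bash
python3 go.py 656.2 50.6 80 98.6
```

```text
t 26.32 p [659.1  49.6 151.3] jaw 97.1 gap 23.7 tilt 0.9 F [-0.5  0.1 -1. ] j7 1.63
togo tool mm [71.3  2.8  0.2] roll -1.5 (alt 178.5 )
```

Emit:
drive_tool(rows=[[20,3,0,-1.5],[25,0,0,0],[20,0,0,0],[0,0,0,0]])

```text
clock: 26.82
eef_pos: [0.652, 0.0495, 0.0827]
tool_rot: [[-0.006, -0.99, -0.141], [0.014, -0.141, 0.99], [-1.0, 0.004, 0.015]]
ft_force: [0.2, 0.4, -0.8]
finger_gap: 0.269
```

```bash
python3 go.py 656.2 50.6 14 98.6;  python3 - <<'E'
from h import *
c,im,D=shot('wrist'); save(im,'w9.png')
E
```

```text
t 26.82 p [652.   49.5  82.7] jaw 98.1 gap 23.7 tilt 0.88 F [ 0.2  0.4 -0.8] j7 1.65
togo tool mm [68.7 -4.6 -0.5] roll -0.5 (alt 179.5 )
```

View pics/w9.png

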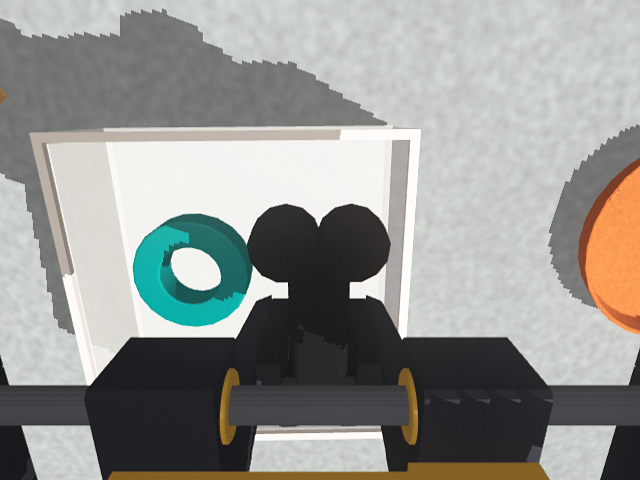

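The ring lies flat at (193,270) and the bone hangs beside it at (320,245), clear of the walls. Lower.

Emit:
drive_tool(rows=[[10,-4.5,0,0],[15,0,0,0],[15,0,0,0],[15,0,0,0],[8,0,0,0],[4,0,0,0],[0,0,0,0]])

```text
clock: 27.75
eef_pos: [0.6588, 0.0512, 0.0137]
tool_rot: [[-0.002, -0.99, -0.14], [0.014, -0.14, 0.99], [-1.0, -0.0, 0.014]]
ft_force: [0.6, 0.0, -1.7]
finger_gap: 0.268
```

```bash
python3 go.py 656.2 50.6 14 98.6
```

```text
t 27.75 p [658.8  51.2  13.7] jaw 98.0 gap 23.6 tilt 0.83 F [ 0.6  0.  -1.7] j7 1.66
togo tool mm [-0.3  2.6 -0.2] roll -0.6 (alt 179.4 )
```

Emit:
drive_tool(rows=[[0,0,0,0],[0,0,0,0],[0,0,0,0]], jaw=0.37)

```text
clock: 28.12
eef_pos: [0.6597, 0.0513, 0.0149]
tool_rot: [[0.0, -0.99, -0.14], [0.015, -0.14, 0.99], [-1.0, -0.002, 0.014]]
ft_force: [-0.0, -0.0, -0.4]
finger_gap: 0.37
```

Emit:
drive_tool(rows=[[-25,0,0,0],[-40,0,0,0],[-40,0,0,0],[-40,0,0,0],[0,0,0,0]])

```text
clock: 28.75
eef_pos: [0.6597, 0.0491, 0.1647]
tool_rot: [[0.001, -0.99, -0.14], [0.015, -0.14, 0.99], [-1.0, -0.003, 0.015]]
ft_force: [0.7, 0.4, -0.2]
finger_gap: 0.373
```

```bash
python3 go.py 417 151 140 60
```

```text
t 28.75 p [659.7  49.1 164.7] jaw 98.0 gap 32.8 tilt 0.85 F [ 0.7  0.4 -0.2] j7 1.64
togo tool mm [ 26.  226.2 134.4] roll 38.0 (alt -142.0 )
```

Emit:
drive_tool(rows=[[2,45,27,0],[2,45,27,0],[2,45,27,0],[2,45,27,0],[2,45,27,0],[0,0,0,0]], jaw=0.95)

```text
clock: 29.5
eef_pos: [0.4077, 0.153, 0.1512]
tool_rot: [[-0.004, -0.99, -0.141], [0.012, -0.141, 0.99], [-1.0, 0.002, 0.013]]
ft_force: [0.0, -0.6, -0.2]
finger_gap: 0.946
```

```bash
python3 - <<'E'
from h import *
c,im,D=shot('wrist'); save(im,'w10.png')
X=cloud(c,D)
m=((X[...,2]>.024)&(X[...,2]<.036)&(abs(X[...,0]-.417)<.06)&(abs(X[...,1]-.151)<.06))
P=X[m]*1000; print(m.sum(),cv2.minAreaRect(P[:,:2].astype(np.float32)),cv2.minEnclosingCircle(P[:,:2].astype(np.float32)),P[:,2].mean())
E
python3 go.py 417 151 140 98
```

```text
3910 ((415.5040588378906, 150.70851135253906), (51.82810974121094, 52.009971618652344), 86.67755889892578) ((415.66412353515625, 150.79110717773438), 26.487058639526367) 30.142870033347684
t 29.55 p [410.  152.5 151.5] jaw 98.0 gap 83.7 tilt 0.73 F [-0.1  0.1  0.5] j7 1.31
togo tool mm [11.5 -6.7 -2.6] roll -0.0 (alt 180.0 )
```

View pics/w10.png

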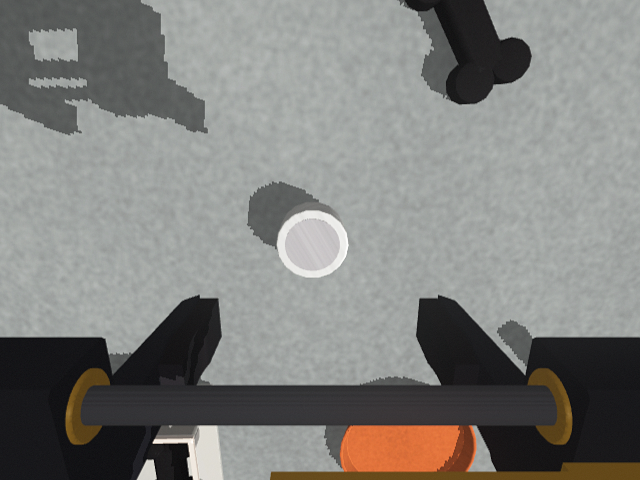

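The tin stands upright at (313,243), 53 mm across, top at 30 mm. Descend.

```bash
python3 go.py 415.7 150.8 8 98
```

```text
t 29.55 p [410.  152.5 151.5] jaw 98.0 gap 83.7 tilt 0.73 F [-0.1  0.1  0.5] j7 1.31
togo tool mm [143.5  -5.4  -4.3] roll -0.0 (alt 180.0 )
```

Emit:
drive_tool(rows=[[30,-5,-4,0],[35,0,0,0],[35,0,0,0],[8,0,0,0],[0,0,0,0]])

```text
clock: 30.18
eef_pos: [0.4236, 0.1486, 0.0407]
tool_rot: [[0.006, -0.991, -0.133], [0.013, -0.133, 0.991], [-1.0, -0.007, 0.012]]
ft_force: [0.7, -0.3, 0.7]
finger_gap: 0.944
```

```bash
python3 go.py 415.7 150.8 8 98
```

```text
t 30.18 p [423.6 148.6  40.7] jaw 97.6 gap 83.1 tilt 0.82 F [ 0.7 -0.3  0.7] j7 1.35
togo tool mm [32.7  7.7  2.9] roll -0.4 (alt 179.6 )
```

Emit:
drive_tool(rows=[[8,7.5,3,0],[14,0,0,0],[8,0,0,0],[2,0,0,0],[0,0,0,0]])

```text
clock: 30.8
eef_pos: [0.4175, 0.1518, 0.0087]
tool_rot: [[0.01, -0.991, -0.133], [0.015, -0.133, 0.991], [-1.0, -0.012, 0.013]]
ft_force: [0.4, 0.5, -0.6]
finger_gap: 0.947
```

```bash
python3 go.py 415.7 150.8 8 98
```

```text
t 30.8 p [417.5 151.8   8.7] jaw 97.6 gap 83.3 tilt 1.01 F [ 0.4  0.5 -0.6] j7 1.34
togo tool mm [ 0.6  1.9 -0.8] roll -0.4 (alt 179.6 )
```

Emit:
drive_tool(rows=[[0,1.9,-0.8,0],[0,0,0,0],[0,0,0,0],[0,0,0,0],[0,0,0,0]], jaw=0.0)

```text
clock: 31.42
eef_pos: [0.416, 0.1508, 0.0092]
tool_rot: [[0.011, -0.991, -0.133], [0.015, -0.132, 0.991], [-1.0, -0.013, 0.014]]
ft_force: [0.4, 0.1, -0.2]
finger_gap: 0.589
```

Emit:
drive_tool(rows=[[-15,0,0,0],[-30,0,0,0],[-40,0,0,0],[-15,0,0,0],[0,0,0,0]])

```text
clock: 32.05
eef_pos: [0.4148, 0.1491, 0.1153]
tool_rot: [[0.012, -0.991, -0.132], [0.016, -0.132, 0.991], [-1.0, -0.014, 0.014]]
ft_force: [1.3, 0.2, -0.9]
finger_gap: 0.592
```

```bash
python3 go.py 611 266.5 105 98
python3 - <<'E'
from h import *
c,im,D=shot('top'); hsv=cv2.cvtColor(im,cv2.COLOR_RGB2HSV); m=np.zeros((480,640),np.uint8); m[140:210,180:255]=((hsv[...,1]>120)&(hsv[...,0]<12))[140:210,180:255]
v,u=np.nonzero(m); P=np.array([ray(c,(a,b),.016)[:2] for a,b in zip(u,v)]).astype(np.float32)*1000; print(cv2.minEnclosingCircle(P))
c,im,D=shot('wrist'); X=cloud(c,D); q=(X[...,2]>.011)&(X[...,2]<.02)&(np.hypot(X[...,0]-.611,X[...,1]-.267)<.08); P=(X[q]*1000)[:,:2].astype(np.float32); print(len(P),cv2.minEnclosingCircle(P))
E
```

```text
t 32.05 p [414.8 149.1 115.3] jaw 97.6 gap 52.1 tilt 1.13 F [ 1.3  0.2 -0.9] j7 1.32
togo tool mm [  14.5 -209.8   90.3] roll -0.4 (alt 179.6 )
((611.2083740234375, 266.2124938964844), 62.59721374511719)
290 ((587.1954345703125, 220.52566528320312), 30.501455307006836)
```

Emit:
drive_tool(rows=[[1,-25,11,0],[1,-35,15,0],[1,-35,15,0],[1,-35,15,0],[1,-35,15,0],[1,-30,13,0],[0,-12,5,0],[0,0,0,0]])

```text
clock: 33.15
eef_pos: [0.6062, 0.2648, 0.0985]
tool_rot: [[-0.008, -0.991, -0.132], [0.007, -0.132, 0.991], [-1.0, 0.007, 0.008]]
ft_force: [0.1, 0.2, -0.3]
finger_gap: 0.59
```

```bash
python3 - <<'E'
from h import *
c,im,D=shot('wrist'); save(im,'w11.png'); X=cloud(c,D); q=(X[...,2]>.011)&(X[...,2]<.02)&(np.hypot(X[...,0]-.611,X[...,1]-.267)<.08); P=(X[q]*1000)[:,:2].astype(np.float32); print(len(P),cv2.minEnclosingCircle(P))
E
python3 go.py 611 266.3 60 98
```

```text
3126 ((610.5538940429688, 267.1761474609375), 63.758914947509766)
t 33.2 p [605.6 264.4  98.4] jaw 97.6 gap 51.8 tilt 0.61 F [ 0.7  0.4 -0.7] j7 1.29
togo tool mm [38.4 -5.9  0.9] roll -0.4 (alt 179.6 )
```

View pics/w11.png

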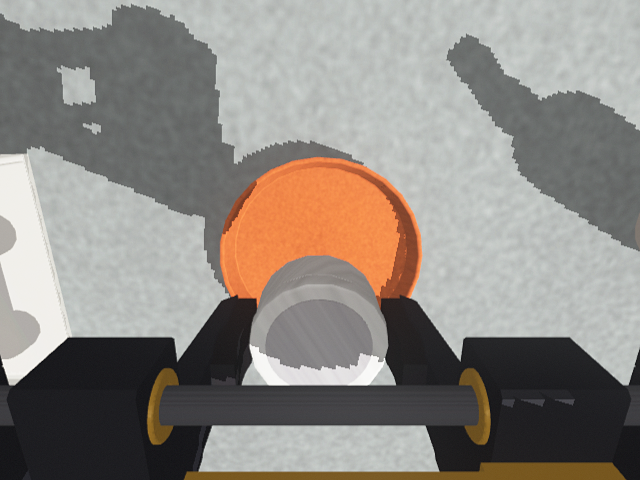

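Dish centre is (610.6,267), rim at (320,235). The tin is held upright at (318,320). Lower to z ≈ 13.

Emit:
drive_tool(rows=[[15,-5.5,1.5,0],[20,0,0,0],[20,0,0,0],[0,0,0,0]])

```text
clock: 33.7
eef_pos: [0.6074, 0.2651, 0.0373]
tool_rot: [[-0.014, -0.991, -0.132], [0.004, -0.132, 0.991], [-1.0, 0.013, 0.006]]
ft_force: [0.2, 0.2, -1.1]
finger_gap: 0.587
```

```bash
python3 go.py 611 267 13.5 98
```

```text
t 33.7 p [607.4 265.1  37.3] jaw 97.6 gap 51.7 tilt 0.81 F [ 0.2  0.2 -1.1] j7 1.29
togo tool mm [23.7 -4.1  1.2] roll -0.4 (alt 179.6 )
```

Emit:
drive_tool(rows=[[8,-4,1,0],[8,0,0,0],[5,0,0,0],[2,0,0,0],[0,0,0,0]])

```text
clock: 34.33
eef_pos: [0.6122, 0.2672, 0.0139]
tool_rot: [[-0.011, -0.991, -0.131], [0.005, -0.132, 0.991], [-1.0, 0.011, 0.006]]
ft_force: [0.5, 0.2, -0.7]
finger_gap: 0.588
```

```bash
python3 go.py 611 267 13.2 98
```

```text
t 34.33 p [612.2 267.2  13.9] jaw 97.6 gap 51.7 tilt 0.71 F [ 0.5  0.2 -0.7] j7 1.3
togo tool mm [ 0.7  1.2 -0.1] roll -0.4 (alt 179.6 )
```

Emit:
drive_tool(rows=[[0.7,0,0,0],[0,0,0,0]])

```text
clock: 34.58
eef_pos: [0.6125, 0.2673, 0.0138]
tool_rot: [[-0.011, -0.991, -0.131], [0.005, -0.132, 0.991], [-1.0, 0.01, 0.007]]
ft_force: [0.1, -0.7, -0.5]
finger_gap: 0.588
```

Emit:
drive_tool(rows=[[0,0,0,0],[0,0,0,0],[0,0,0,0]], jaw=0.72)

```text
clock: 34.95
eef_pos: [0.6129, 0.2675, 0.0141]
tool_rot: [[-0.01, -0.991, -0.132], [0.006, -0.132, 0.991], [-1.0, 0.009, 0.007]]
ft_force: [0.6, 0.4, 0.5]
finger_gap: 0.725
```

Emit:
drive_tool(rows=[[-15,0,0,0],[-30,0,0,0],[-40,0,0,0],[-40,0,0,0],[-40,0,0,0],[0,45,0,0],[0,45,0,0],[0,0,0,0]])

```text
clock: 35.95
eef_pos: [0.5251, 0.2549, 0.1933]
tool_rot: [[-0.003, -0.991, -0.131], [0.01, -0.131, 0.991], [-1.0, 0.001, 0.01]]
ft_force: [-0.2, -0.7, 0.8]
finger_gap: 0.721
```

```bash
python3 go.py 611 267 150 98
python3 - <<'E'
from h import *
c,im,D=shot('top'); a=cv2.resize(im[90:290,150:550],None,fx=2,fy=2,interpolation=cv2.INTER_CUBIC); save(a,'end_top.png')
E
```

```text
t 35.95 p [525.1 254.9 193.3] jaw 97.5 gap 63.5 tilt 0.58 F [-0.2 -0.7  0.8] j7 1.23
togo tool mm [ 43.2 -86.8   0.3] roll -0.5 (alt 179.5 )
```

View pics/end_top.png

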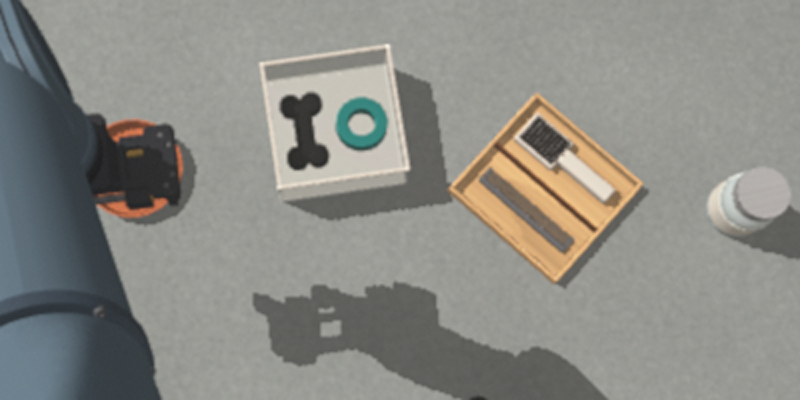

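In the tray, the brush is in the right bay and the comb in the left. The bone (305,130) and ring (362,122) are in the tub. The arm hides the dish, so I'll move aside and check it and the heights.

Emit:
drive_tool(rows=[[0,40,-30,0],[0,0,-50,0],[0,0,-50,0],[0,0,-50,0],[0,0,-30,0],[0,0,0,0]])

```text
clock: 36.75
eef_pos: [0.5242, 0.0356, 0.1953]
tool_rot: [[0.012, -0.992, -0.128], [0.012, -0.128, 0.992], [-1.0, -0.013, 0.011]]
ft_force: [0.4, -0.8, -0.5]
finger_gap: 0.72
```

Run:
```python
from h import *
c,im,D=shot('top'); X=cloud(c,D)*1000
def st(n,q):
    P=X[q]; print(n,q.sum(), 'rect',[np.round(v,1) for v in cv2.minAreaRect(P[:,:2].astype(np.float32))],'z',np.round(np.percentile(P[:,2],[5,50,95]),1))
x,y,z=X[...,0],X[...,1],X[...,2]; hsv=cv2.cvtColor(im,cv2.COLOR_RGB2HSV)
st('tin',(np.hypot(x-611,y-267)<60)&(z>25))
st('ring',(hsv[...,1]>120)&(hsv[...,0]>75)&(hsv[...,0]<105)&(abs(x-662)<75)&(abs(y-13)<75))
st('bone',(hsv[...,2]<48)&(abs(x-662)<75)&(abs(y-13)<75))
tray=(abs(x-588)<110)&(abs(y+254)<110); u=np.cos(np.radians(-42.2))*(x-588)+np.sin(np.radians(-42.2))*(y+254.7); w=np.sin(np.radians(42.2))*(x-588)+np.cos(np.radians(42.2))*(y+254.7)
st('brush',(u>6)&(u<78)&(abs(w)<82)&(hsv[...,1]<60)&(z>9)); st('comb',(u<-6)&(u>-78)&(abs(w)<82)&(hsv[...,1]<60))
st('jar',(z>60)&(np.hypot(x-553,y+478)<70)); st('spray',(z>30)&(np.hypot(x-557,y-491)<90))
c,im,D=shot('scene'); save(im,'end_scene.png'); print(bot.read_state()['clock'])
```

```text
tin 357 rect [array([613.6, 267.4]), array([50.3, 51.7]), np.float64(15.4)] z [30.  34.  37.4]
ring 5 rect [array([669.9, -50.6]), array([8.7, 0.2]), np.float64(0.8)] z [22.  22.9 26.4]Traceback (most recent call last):
  File "<stdin>", line 8, in <module>
  File "<stdin>", line 4, in st
    return _quantile_unchecked(
        a, q, axis, out, overwrite_input, method, keepdims, weights)
    return _ureduce(a,
                    func=_quantile_ureduce_func,
    ...<5 lines>...
                    overwrite_input=overwrite_input,
                    method=method)
    r = func(a, **kwargs)
    result = _quantile(arr,
                       quantiles=q,
    ...<2 lines>...
                       out=out,
                       weights=wgt)
    slices_having_nans = np.isnan(arr[-1, ...])
                                  ~~~^^^^^^^^^
IndexError: index -1 is out of bounds for axis 0 with size 0
```

Run:
```python
from h import *
c,im,D=shot('top'); X=cloud(c,D)*1000
def st(n,q):
    P=X[q]; print(n,q.sum(), *( ['rect',[np.round(v,1) for v in cv2.minAreaRect(P[:,:2].astype(np.float32))],'z',np.round(np.percentile(P[:,2],[5,50,95]),1)] if q.sum()>5 else []))
x,y,z=X[...,0],X[...,1],X[...,2]; hsv=cv2.cvtColor(im,cv2.COLOR_RGB2HSV)
r=np.radians(42.2); u=np.cos(r)*(x-588.4)-np.sin(r)*(y+254.7); w=np.sin(r)*(x-588.4)+np.cos(r)*(y+254.7)
st('brush',(u>6)&(u<78)&(abs(w)<82)&(hsv[...,1]<60)); st('comb',(u<-6)&(u>-78)&(abs(w)<82)&(hsv[...,1]<60))
st('jar',(z>30)&(np.hypot(x-553,y+478)<70)); st('spray',(z>30)&(np.hypot(x-557,y-491)<90))
c,im,D=shot('scene'); save(im,'end_scene.png'); print(bot.read_state()['clock'])
```

```text
brush 708 rect [array([ 622.1, -281.6]), array([140. ,  47.3]), np.float64(50.6)] z [12.3 17.7 23. ]
comb 240 rect [array([ 558.2, -228.2]), array([137.7,  22.9]), np.float64(47.5)] z [ 3.2 10.3 14.5]
jar 938 rect [array([ 559.6, -488.7]), array([69.3, 67.2]), np.float64(74.9)] z [38.2 82.9 87.3]
spray 913 rect [array([558.3, 496.6]), array([59.3, 59.1]), np.float64(8.1)] z [ 39.  103.7 153.9]
36.9
```

View pics/end_scene.png

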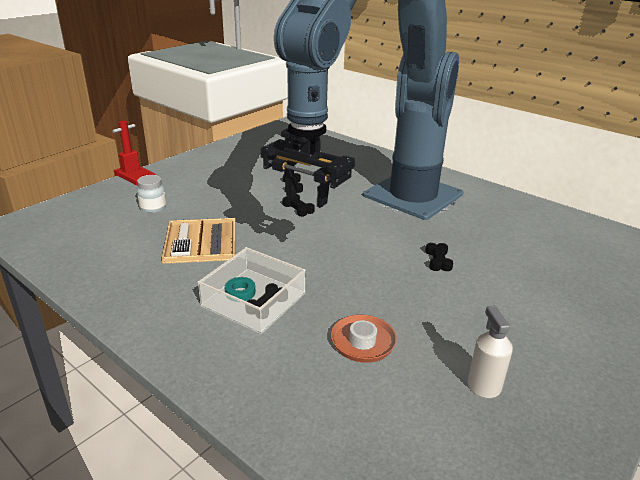

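The scene view shows the brush and comb in the tray (182–216, 240), the ring and bone in the tub (240–265, 292), and the tin upright in the dish (363,334). The spray bottle and jar are in place and the robot is clear of everything. I'll hand in.

```bash
python3 -c "
from cell import bot
print(bot.finish_job())"
```

```text
the job is handed in; nothing more can be done
None
```

I put everything away in the order you listed and handed the job in at about 37 s, with no verdict reported.

- **Brush and comb:** they lie flat, one to each bay, and the brush is pins up. The measured outlines were 140×47 mm and 138×23 mm, each within 4 mm of its bay's centre. The brush lies about 3° off the tray's axis, but within its bay.
- **Ring and bone:** both are flat in the tub. The bone is the one that started farthest from the base, at 438 mm; the other three were at 349, 358 and 344 mm.
- **Tin:** it stands upright on the dish floor, about 3 mm from the centre. Its top measured 34 mm, as it should (4 mm floor plus 30 mm tin). The tool tilted no more than 1.2° on any reading while carrying it.
- **Bystanders:** I never went near the spray bottle or the jar. They look unmoved in the before and after scene pictures.

One of my last checks failed: the final height check of the ring and bone, because the arm hid the tub from the top camera. I relied on the two final pictures for those instead, and both show them inside the tub. I also saw no force reading above about 2 N.

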